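# Sort the tubing clamps and close the slide box

## Robot

A 7-joint arm with a two-finger parallel gripper is mounted at the origin on the work surface. World frame = base frame: x ahead of the robot, y to its left, z up, the work surface at z = 0. Lengths are in mm, angles in rad, forces in N, time in s.
With the tool pointing down it reaches from about 400 to 875 mm from the base axis. Payload 4.4 kg.
Tool frame: the origin (TCP) lies at the very end of the fingers, on their centre line; the grasp point (between the pads) lies 19 mm behind it; z points along the fingers, y is the direction in which the jaws open and shut (so a half turn about z gives the same grasp; the last joint's range is limited). The gripper opens to 85 mm and grips with 20 to 120 N. Pads are 22 mm wide; open, the fingers measure 114 mm over their backs; the gripper's body (76 mm by 85 mm) begins 54 mm behind the grasp point. The pads swing forward as they close: fully open they stand 13 mm farther back than shut.
Start: joints at [-1.247, 0.628, 0.038, 1.517, -0.027, 0.996, -0.02], TCP at [246.98, 601.264, 231.313] pointing down, gripper open.
Joint ranges: [-3.06, 3.06], [-0.37, 2.12], [-1.25, 1.32], [0.18, 2.47], [-1.1, 4.24], [0.23, 1.98], [-2.94, 2.94]. Speed limits (rad/s): [2.57, 2.57, 3.14, 3.14, 3.14, 3.14, 3.14].

## Interface

Orientations are given as [roll, pitch, yaw] about the fixed x, y, z axes, in that order (R = Rz(yaw) Ry(pitch) Rx(roll)).
In Python, from cell import ctrl gives the robot as it stands.
- The arm moves only by the shell command python3 -m crank 'ROWS' [OPENING]. ROWS is JSON, a list that holds one entry, the list of rows, each a list of 6 numbers: the shift along the tool's x, y, z in units of 30 mm (1.0 is 30 mm), then the turn, a rotation vector about the tool's x, y, z in units of 6 degrees (1.0 is 6 degrees). In form: [[[tx, ty, tz, rx, ry, rz], ...]]. A call has 1 to 12 rows; each row shifts and turns the pose as measured when the row begins, along the tool's axes as they then stand; what a row does not reach is not made up. A row lasts 1/12 s, in which the tool goes at most 41.7 mm and 7.16 degrees, less where a joint would pass 70% of its speed; a pose out of reach is approached as far as the arm can. A call is refused whole if a number of a shift passes 1 or a number of a turn 1, either way. A call with a gripper value outside its range is refused whole. OPENING is the gripper command: -1 is fully open, 1 is shut, values between are in proportion, set as the call begins (- or left out, the last holds). The fingers move at their own pace and stop on an object; the grip force is fixed at half the most. Time passes only in rows, so rows that do not move let the fingers close. It gives the time, the measured TCP pose, the force and the opening at its end, in the units of the state.
- ctrl.read_state(): the state, without advancing time (a new reading comes with each control period).
- ctrl.get_image(name): name is "scene" or "top"; returns a dict with "color" (400x640x3 uint8, red, green, blue), "depth" (400x640 float32, mm along the optical axis (not along the pixel's ray), 0 where there is no reading), "camera_matrix" (3x3 intrinsics, pixels), "k1" (the pictures are not rectified: a ray, as slopes to the right and down, at radius r is drawn at 1 + k1 r^2 times it, then the intrinsics apply), "R" (3x3) and "t" (3): a world point X has camera coordinates R X + t. Camera axes: x right, y down, z forward; pixel columns grow to the right and rows downward; lengths in mm; the calibration is good to about 2 mm. A picture is of the moment at which its call begins.
- ctrl.finish_job(): hands the job in, once; it reports no verdict.
Trained networks look in a picture, given as the dict that the camera call returned (one of the last four; its "shot" number tells which), for a name from the list of things; names that differ only in an ending like _2 or _b are one class to them, and where a whole thing is asked for, a point or a joint stands for the part that bears it (a point fixed in the world has none). Each returns a list of dicts, best first, with "conf" (0 to 1); they miss things now and then, are a little off and sometimes report something else, mostly with a low value. They report only what shows in the picture. A call takes as long as a camera call.
- ctrl.search_frame(query, picture): "extent" ([centre column, centre row, width, height] in pixels, round what is visible of it).
The state is a dict: "clock": time; "qpos": joint angles; "qd": joint speeds; "tau": joint torques, N m; "eef_pos": TCP position; "tool_rot": TCP orientation; "force": force on the tool from outside, world axes, zero at the start; "torque": the same for the moment, N m; "width": finger opening in mm.
Only numpy, scipy, OpenCV 4.12 (cv2) and the standard library are available. Lean on these libraries where they do the work, as an engineer would, in place of code of your own. Each camera call takes 0.05 s, during which the arm holds its last target. There are 200 camera calls.

## Task

Clear the bench of tubing clamps: slide the blue cover of the grey box fully back, lay every clamp whose jaws are open flat in the box and every clamp that is ratcheted shut flat in the yellow tray, leaving each clamp open or shut as you found it. When all the clamps are sorted, slide the cover fully home over the box. Do not disturb the glassware and the bottle.

Things in the scene. Friction and masses are not known exactly. Their poses are not given: they have to be found in the camera images.
- clamp_a: a locking tubing clamp like a small haemostat, 105 mm long, about 56 g, lying flat: a square blue pivot block 20 x 20 mm and 26 mm high, with thin arms only 7 mm high around it (black rubber jaws reaching 40 mm ahead, dark steel handles with finger rings reaching 69 mm behind). Origin: centre of the block's underside; x along the jaws of its fixed arm, z up, block faces square to x and y. 43 mm wide over the rings when shut, about 70 mm when open. May be absent
- clamp_a_jaw (a joint): angle between the two arms of clamp_a (rad): 0 to 0.03 = ratcheted shut (jaws meet, handles together), 0.4 to 0.55 = open (jaws gape, handles spread, the free arm's handle swings out to the clamp's -y side). Stiff (0.4 N m): stays as it is unless the arms are squeezed or prised
- clamp_b: a locking tubing clamp like a small haemostat, 105 mm long, about 56 g, lying flat: a square blue pivot block 20 x 20 mm and 26 mm high, with thin arms only 7 mm high around it (black rubber jaws reaching 40 mm ahead, dark steel handles with finger rings reaching 69 mm behind). Origin: centre of the block's underside; x along the jaws of its fixed arm, z up, block faces square to x and y. 43 mm wide over the rings when shut, about 70 mm when open. May be absent
- clamp_b_jaw (a joint): angle between the two arms of clamp_b (rad): 0 to 0.03 = ratcheted shut (jaws meet, handles together), 0.4 to 0.55 = open (jaws gape, handles spread, the free arm's handle swings out to the clamp's -y side). Stiff (0.4 N m): stays as it is unless the arms are squeezed or prised
- clamp_c: a locking tubing clamp like a small haemostat, 105 mm long, about 56 g, lying flat: a square blue pivot block 20 x 20 mm and 26 mm high, with thin arms only 7 mm high around it (black rubber jaws reaching 40 mm ahead, dark steel handles with finger rings reaching 69 mm behind). Origin: centre of the block's underside; x along the jaws of its fixed arm, z up, block faces square to x and y. 43 mm wide over the rings when shut, about 70 mm when open. May be absent
- clamp_c_jaw (a joint): angle between the two arms of clamp_c (rad): 0 to 0.03 = ratcheted shut (jaws meet, handles together), 0.4 to 0.55 = open (jaws gape, handles spread, the free arm's handle swings out to the clamp's -y side). Stiff (0.4 N m): stays as it is unless the arms are squeezed or prised
- clamp_d: a locking tubing clamp like a small haemostat, 105 mm long, about 56 g, lying flat: a square blue pivot block 20 x 20 mm and 26 mm high, with thin arms only 7 mm high around it (black rubber jaws reaching 40 mm ahead, dark steel handles with finger rings reaching 69 mm behind). Origin: centre of the block's underside; x along the jaws of its fixed arm, z up, block faces square to x and y. 43 mm wide over the rings when shut, about 70 mm when open. May be absent
- clamp_d_jaw (a joint): angle between the two arms of clamp_d (rad): 0 to 0.03 = ratcheted shut (jaws meet, handles together), 0.4 to 0.55 = open (jaws gape, handles spread, the free arm's handle swings out to the clamp's -y side). Stiff (0.4 N m): stays as it is unless the arms are squeezed or prised
- clamp_e: a locking tubing clamp like a small haemostat, 105 mm long, about 56 g, lying flat: a square blue pivot block 20 x 20 mm and 26 mm high, with thin arms only 7 mm high around it (black rubber jaws reaching 40 mm ahead, dark steel handles with finger rings reaching 69 mm behind). Origin: centre of the block's underside; x along the jaws of its fixed arm, z up, block faces square to x and y. 43 mm wide over the rings when shut, about 70 mm when open. May be absent
- clamp_e_jaw (a joint): angle between the two arms of clamp_e (rad): 0 to 0.03 = ratcheted shut (jaws meet, handles together), 0.4 to 0.55 = open (jaws gape, handles spread, the free arm's handle swings out to the clamp's -y side). Stiff (0.4 N m): stays as it is unless the arms are squeezed or prised
- clamp_f: a locking tubing clamp like a small haemostat, 105 mm long, about 56 g, lying flat: a square blue pivot block 20 x 20 mm and 26 mm high, with thin arms only 7 mm high around it (black rubber jaws reaching 40 mm ahead, dark steel handles with finger rings reaching 69 mm behind). Origin: centre of the block's underside; x along the jaws of its fixed arm, z up, block faces square to x and y. 43 mm wide over the rings when shut, about 70 mm when open. May be absent
- clamp_f_jaw (a joint): angle between the two arms of clamp_f (rad): 0 to 0.03 = ratcheted shut (jaws meet, handles together), 0.4 to 0.55 = open (jaws gape, handles spread, the free arm's handle swings out to the clamp's -y side). Stiff (0.4 N m): stays as it is unless the arms are squeezed or prised
- slide_box: fixed grey slide box. Origin: centre of the compartment's underside, x the way the cover slides open (away from the robot), z up. Compartment inside 130 (x) x 205 (y) mm, floor 5 mm up, wall tops 50 mm, walls 5 mm; aluminium side rails 60 mm high, 227 mm apart over their outsides, run on behind it to x = +211 mm past a solid aluminium deck (46 mm high) that the open cover slides over
- cover (a joint): travel of the blue sliding cover (m): 0 = fully home over the compartment, 0.13 = fully back, compartment clear. Moves along the box's +x with about 2 N of friction, stays where left; the cover is 138 x 212 mm, its top 55.5 mm above the bench
- cover_grip (a point): centre of the top of the cover's black upright grip, a fin 12 mm thick (along the box's x), 60 mm long (along y), 24 mm high, its top 79.5 mm above the bench; it stands 50 mm in front of the cover's centre, at the edge near the robot
- release_tray: fixed open yellow tray, 150 (x) x 215 (y) mm outside, walls 5 mm thick and 30 mm high, floor 5 mm up. Origin: centre of its underside
- beaker: glass beaker, 72 mm across, 95 mm high, bystander. Origin: centre of its underside
- wash_bottle: white plastic bottle with a red cap, 60 mm across, 150 mm high, bystander. Origin: centre of its underside
- flask: amber conical flask, 76 mm across, 108 mm high, bystander. Origin: centre of its underside

How it is judged (in metres and radians):
On the way, in this order (a step that is already met when the one before it is completed fails the run):
1. the cover is slid back (more than 110 mm) (value of joint cover above 0.11 m), for 0.2 s.
2. every open clamp lies in the box and every shut clamp in the tray, none of them altered (((value of joint clamp_a_jaw above 0.3 rad and x of clamp_a in the frame of slide_box between -0.063 and 0.063 m and y of clamp_a in the frame of slide_box between -0.1 and 0.1 m and z of clamp_a in the frame of slide_box between -0.005 and 0.025 m) or (value of joint clamp_a_jaw below 0.12 rad and x of clamp_a in the frame of release_tray between -0.068 and 0.068 m and y of clamp_a in the frame of release_tray between -0.1 and 0.1 m and z of clamp_a in the frame of release_tray between -0.005 and 0.028 m)) and angle between each of clamp_a, clamp_b, clamp_c, clamp_d, clamp_e, clamp_f's own z axis and vertical below 0.5 rad and linear speed of each of clamp_a, clamp_b, clamp_c, clamp_d, clamp_e, clamp_f below 0.05 m/s and ((value of joint clamp_b_jaw above 0.3 rad and x of clamp_b in the frame of slide_box between -0.063 and 0.063 m and y of clamp_b in the frame of slide_box between -0.1 and 0.1 m and z of clamp_b in the frame of slide_box between -0.005 and 0.025 m) or (value of joint clamp_b_jaw below 0.12 rad and x of clamp_b in the frame of release_tray between -0.068 and 0.068 m and y of clamp_b in the frame of release_tray between -0.1 and 0.1 m and z of clamp_b in the frame of release_tray between -0.005 and 0.028 m)) and ((value of joint clamp_c_jaw above 0.3 rad and x of clamp_c in the frame of slide_box between -0.063 and 0.063 m and y of clamp_c in the frame of slide_box between -0.1 and 0.1 m and z of clamp_c in the frame of slide_box between -0.005 and 0.025 m) or (value of joint clamp_c_jaw below 0.12 rad and x of clamp_c in the frame of release_tray between -0.068 and 0.068 m and y of clamp_c in the frame of release_tray between -0.1 and 0.1 m and z of clamp_c in the frame of release_tray between -0.005 and 0.028 m)) and ((value of joint clamp_d_jaw above 0.3 rad and x of clamp_d in the frame of slide_box between -0.063 and 0.063 m and y of clamp_d in the frame of slide_box between -0.1 and 0.1 m and z of clamp_d in the frame of slide_box between -0.005 and 0.025 m) or (value of joint clamp_d_jaw below 0.12 rad and x of clamp_d in the frame of release_tray between -0.068 and 0.068 m and y of clamp_d in the frame of release_tray between -0.1 and 0.1 m and z of clamp_d in the frame of release_tray between -0.005 and 0.028 m)) and ((value of joint clamp_e_jaw above 0.3 rad and x of clamp_e in the frame of slide_box between -0.063 and 0.063 m and y of clamp_e in the frame of slide_box between -0.1 and 0.1 m and z of clamp_e in the frame of slide_box between -0.005 and 0.025 m) or (value of joint clamp_e_jaw below 0.12 rad and x of clamp_e in the frame of release_tray between -0.068 and 0.068 m and y of clamp_e in the frame of release_tray between -0.1 and 0.1 m and z of clamp_e in the frame of release_tray between -0.005 and 0.028 m)) and ((value of joint clamp_f_jaw above 0.3 rad and x of clamp_f in the frame of slide_box between -0.063 and 0.063 m and y of clamp_f in the frame of slide_box between -0.1 and 0.1 m and z of clamp_f in the frame of slide_box between -0.005 and 0.025 m) or (value of joint clamp_f_jaw below 0.12 rad and x of clamp_f in the frame of release_tray between -0.068 and 0.068 m and y of clamp_f in the frame of release_tray between -0.1 and 0.1 m and z of clamp_f in the frame of release_tray between -0.005 and 0.028 m))), for 0.2 s.
At the end, for the whole second after the job is handed in: Every open clamp (still over 0.3 rad) lies in the box and every shut one (still under 0.12 rad) in the tray, block inside the walls, at rest, tilted under 0.5 rad, origin under 25 mm (box) or 28 mm (tray) above the container's underside; cover within 6 mm of home (all of step 2 and value of joint cover below 0.006 m); the robot touches nothing.
It fails at once if a clamp is worked from open to shut or back (angle between 0.13 and 0.29 rad) (value of joint clamp_a_jaw between 0.13 and 0.29 rad or value of joint clamp_b_jaw between 0.13 and 0.29 rad or value of joint clamp_c_jaw between 0.13 and 0.29 rad or value of joint clamp_d_jaw between 0.13 and 0.29 rad or value of joint clamp_e_jaw between 0.13 and 0.29 rad or value of joint clamp_f_jaw between 0.13 and 0.29 rad).
It fails at once if the beaker is disturbed (moved over 30 mm or tipped) (distance of beaker from where it was at the start of the episode above 0.03 m or angle between beaker's own z axis and vertical above 0.35 rad).
It fails at once if the bottle is disturbed (moved over 30 mm or tipped) (distance of wash_bottle from where it was at the start of the episode above 0.03 m or angle between wash_bottle's own z axis and vertical above 0.35 rad).
It fails at once if the flask is disturbed (moved over 30 mm or tipped) (distance of flask from where it was at the start of the episode above 0.03 m or angle between flask's own z axis and vertical above 0.35 rad).
Of clamp_a, clamp_b, clamp_c, clamp_d, clamp_e, clamp_f only 4 to 6 are there at a start; the rules pass over those that are not, and their reading is None.
At some moment in a run one of clamp_a, clamp_b, clamp_c, clamp_d, clamp_e, clamp_f may be knocked a few centimetres aside while the robot is not near it.
Once in a run the grip may slacken for a moment while it holds something.
It also fails if it takes over 200 s, if anything falls off the work surface, if the arm or the gripper's body presses on something with over 40 N, if the wrist force passes 120 N, or if a joint passes its speed limit or range.

## Working session

There is one attempt and no reset: what is moved stays moved. The work goes in short steps, Python scripts to look and compute and a shell command to move; the robot and the scene stay as the last step left them, time stands still between calls to the robot, and variables do not carry over. Pictures are saved under pics/ and viewed, about 12 in all and at most 16, crops included, and the job is handed in when it is done.

```bash
ls; mkdir -p pics; cat > h.py <<'E'
import numpy as np, cv2, sys
from cell import ctrl
def snap(name,fn=None):
    p=ctrl.get_image(name)
    if fn: cv2.imwrite('pics/'+fn,p['color'][:,:,::-1])
    return p
def pt(p,u,v,z=None):
    """world point of pixel; at world height z, or via depth if None"""
    K=np.array(p['camera_matrix'],float);R=np.array(p['R']);t=np.array(p['t'])
    d=np.array([(u-K[0,2])/K[0,0],(v-K[1,2])/K[1,1]]);s=d.copy()
    for _ in range(20): s=d/(1+p['k1']*(s@s))
    ray=np.array([s[0],s[1],1.])
    if z is None: return R.T@(ray*p['depth'][int(round(v)),int(round(u))]-t)
    c=-R.T@t; w=R.T@ray
    return c+w*(z-c[2])/w[2]
def cloud(p):
    K=np.array(p['camera_matrix'],float);R=np.array(p['R']);t=np.array(p['t'])
    h,w=p['depth'].shape;u,v=np.meshgrid(np.arange(w),np.arange(h))
    d=np.stack([(u-K[0,2])/K[0,0],(v-K[1,2])/K[1,1]],-1);s=d.copy()
    for _ in range(20): s=d/(1+p['k1']*(s**2).sum(-1,keepdims=True))
    X=np.concatenate([s,np.ones((h,w,1))],-1)*p['depth'][...,None]
    return (X-t)@R
def st():
    s=ctrl.read_state();print({k:np.round(s[k],3).tolist() for k in('clock','eef_pos','tool_rot','force','width','qpos')})
    return s
E
python3 - <<'E'
from h import *
st()
for n in('top','scene'):
    p=snap(n,n+'1.png')
    print(n,np.round(-np.array(p['R']).T@p['t']))
    for q in ('clamp_a','slide_box','cover_grip','release_tray','beaker','wash_bottle','flask'):
        for r in ctrl.search_frame(q,p):
            if r['conf']>.2:
                e=r['extent'];print(q,round(r['conf'],2),np.round(e),np.round(pt(p,e[0],e[1],20)))
E
```

```text
pics
{'clock': 0.0, 'eef_pos': [246.708, 600.662, 230.372], 'tool_rot': [-3.14, 0.0, 2.752], 'force': [0.347, -0.582, -1.017], 'width': 85.258, 'qpos': [-1.247, 0.629, 0.038, 1.518, -0.027, 0.996, -0.02]}
top [488.   1. 909.]
clamp_a 0.76 [279. 206.  25.  38.] [615.  89.  20.]
clamp_a 0.73 [352. 284.  14.  46.] [438. -84.  20.]
clamp_a 0.63 [359. 204.  17.  43.] [625. -97.  20.]
clamp_a 0.6 [319. 214.  28.  39.] [598.  -4.  20.]
slide_box 0.87 [193. 232. 119. 134.] [547. 289.  20.]
cover_grip 0.89 [186. 262. 102.  72.] [476. 300.  20.]
release_tray 0.58 [446. 270.  92.  66.] [ 476. -302.   20.]
beaker 0.98 [261. 128.  34.  36.] [804. 142.  20.]
wash_bottle 0.71 [323. 120.  25.  41.] [828.  -8.  20.]
flask 0.73 [372. 139.  32.  44.] [ 784. -128.   20.]
scene [1615.  212.  930.]
clamp_a 0.77 [323. 214.  25.  25.] [615.   7.  20.]
clamp_a 0.71 [307. 176.  19.  22.] [464. -75.  20.]
clamp_a 0.63 [360. 223.  26.  21.] [627. 108.  20.]
clamp_a 0.53 [279. 219.  21.  32.] [ 661. -100.   20.]
slide_box 0.7 [432. 217. 100. 103.] [557. 288.  20.]
cover_grip 0.74 [439. 191.  84.  48.] [441. 301.  20.]
release_tray 0.72 [231. 169.  86.  48.] [ 484. -298.   20.]
beaker 0.67 [362. 261.  34.  51.] [756. 134.  20.]
flask 0.62 [256. 244.  32.  46.] [ 760. -129.   20.]
```

```bash
cat >> h.py <<'E'
def crop(p,fn,x0,x1,y0,y1,s):
    cv2.imwrite('pics/'+fn,cv2.resize(p['color'][y0:y1,x0:x1,::-1],None,fx=s,fy=s,interpolation=cv2.INTER_CUBIC))
def axis_map(p,lo=12):
    X=cloud(p);return X
def blocks(p,show=True):
    """blue pivot blocks: min-area rect of their top face in world mm, + neighbouring arm pixels"""
    X=cloud(p);c=cv2.cvtColor(p['color'],cv2.COLOR_RGB2HSV)
    m=((c[...,0]>95)&(c[...,0]<130)&(c[...,1]>110)&(c[...,2]>60)&(X[...,2]<60)).astype(np.uint8)
    n,l,s,ce=cv2.connectedComponentsWithStats(m);out=[]
    for i in range(1,n):
        if 12<s[i,4]<400:
            k=(l==i);v=X[k];zt=np.percentile(v[:,2],80);tp=v[v[:,2]>zt-6]
            u,w=ce[i];out.append((u,w));
            vv,uu=np.nonzero(k)
            q=np.array([pt(p,a,b,26)[:2] for a,b in zip(uu,vv)],np.float32)
            (r)=cv2.minAreaRect(q)
            print('px',np.round(ce[i],1),'n',s[i,4],'z',np.round(zt),'med',np.round(np.median(tp,0)[:2]),'rect',np.round(r[0]),np.round(r[1]),round(r[2]))
    return out
E
python3 - <<'E'
from h import *
p=snap('top');blocks(p)
crop(p,'top2.png',140,500,100,330,2.2)
c=p['color'][170:320,260:390,::-1];cv2.imwrite('pics/top3.png',cv2.resize(c,None,fx=4,fy=4,interpolation=cv2.INTER_CUBIC))
X=cloud(p)
print(X[262,186],X[150:151,0:0])
E
```

```text
px [275.5 201.4] n 43 z 27.0 med [622.  99.] rect [625.  99.] [19. 19.] 2
px [318.4 205.8] n 36 z 27.0 med [616.  -2.] rect [616.  -2.] [19. 16.] 2
px [359.1 207.5] n 41 z 26.0 med [614. -97.] rect [616. -97.] [19. 19.] 1
px [355.5 276.1] n 44 z 26.0 med [458. -88.] rect [457. -91.] [19. 19.] 80
[477.53121083 287.59330988  55.80982866] []
```

View pics/top2.png

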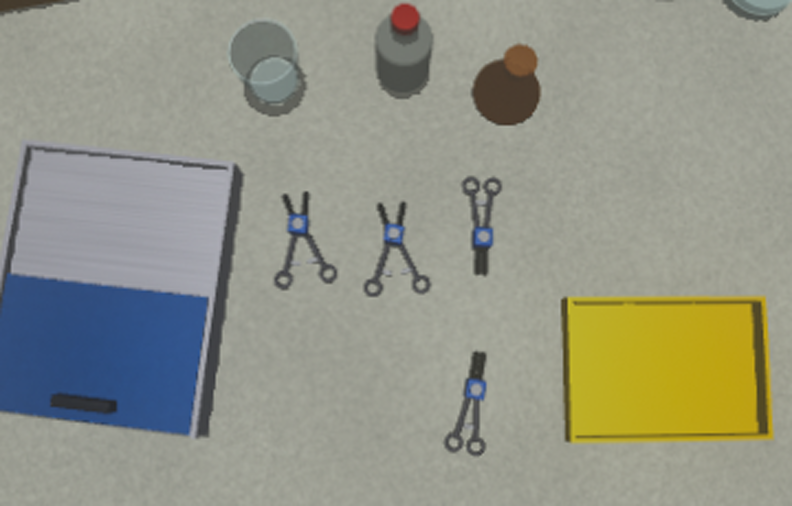

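View pics/top3.png

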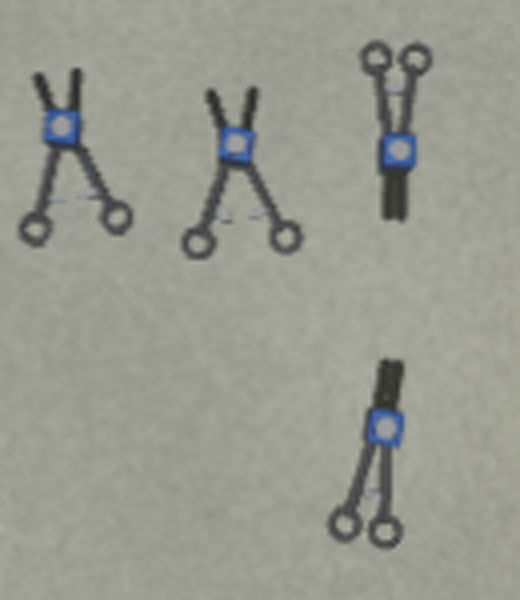

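```bash
cat >> h.py <<'E'
def mrect(p,m,z):
    n,l,s,ce=cv2.connectedComponentsWithStats(m.astype(np.uint8));i=1+np.argmax(s[1:,4])
    vv,uu=np.nonzero(l==i)
    return cv2.minAreaRect(np.array([pt(p,a,b,z)[:2] for a,b in zip(uu,vv)],np.float32))
def go(x,y,z,yaw=None):
    """tool-axis shift (units 30mm) and turn about tool z (units 6deg); yaw in deg of tool, taken mod 180"""
    from scipy.spatial.transform import Rotation as Ro
    s=ctrl.read_state();R=Ro.from_euler('xyz',s['tool_rot']).as_matrix()
    d=R.T@(np.array([x,y,z])-s['eef_pos'])/30
    cy=np.degrees(s['tool_rot'][2]);dy=0 if yaw is None else (yaw-cy+90)%180-90
    tilt=R.T@np.cross(R[:,2],[0,0,-1])
    print('at',np.round(s['eef_pos'],1),'yaw',round(cy,1),'w',round(s['width'],1),'F',np.round(s['force'],1),'t',round(s['clock'],1),'| shift',np.round(d,2),'turn_z',round(-dy/6,2),'tilt',np.round(np.degrees(tilt)/6,2))
E
python3 - <<'E'
from h import *
p=snap('top');c=cv2.cvtColor(p['color'],cv2.COLOR_RGB2HSV);h=c[...,0]
blue=(h>95)&(h<130)&(c[...,1]>110)&(c[...,2]>60)
r=mrect(p,blue,55.5);print('cover',r)
y=(h>20)&(h<35)&(c[...,1]>120);print('tray',mrect(p,y,30))
dk=(c[...,2]<60);dk[:255]=0;dk[:,:155]=0;dk[:,200:]=0
print('fin',mrect(p,dk,79.5))
o=np.array([260,170])
def w(x,y,z): return pt(p,260+x/4-.375,170+y/4-.375,z)[:2]
for n,b,r1,r2 in(('A',(61,127),(36,228),(117,217)),('B',(236,146),(198,243),(286,236)),('C',(398,150),(377,58),(415,58)),('D',(385,427),(344,523),(386,530))):
    B=w(*b,26);L=w(*r1,4);Rr=w(*r2,4)
    f=lambda v:round(np.degrees(np.arctan2(v[1],v[0])),1)
    print(n,B,'fixedring dir',f(B-L),'free',f(B-Rr),'mid',f(B-(L+Rr)/2),np.linalg.norm(B-L))
q=snap('scene');blocks(q);cv2.imwrite('pics/scene1b.png',q['color'][100:330,120:520,::-1].repeat(2,0).repeat(2,1))
go(420,300,150,80)
E
```

```text
cover ((481.62664794921875, 294.73291015625), (211.2977752685547, 136.93746948242188), 85.15312957763672)
tray ((481.53863525390625, -292.54534912109375), (148.19578552246094, 220.5399169921875), 1.2953401803970337)
fin ((432.45477294921875, 294.0094299316406), (62.63023376464844, 11.675528526306152), 85.95065307617188)
A [623.79710894  99.65564937] fixedring dir -14.1 free 33.8 mid 9.9 59.20297163330439
B [615.64282182  -2.56369899] fixedring dir -20.5 free 32.1 mid 5.7 59.019205129923584
C [616.04377887 -96.9860483 ] fixedring dir -169.6 free 168.5 mid 179.4 59.83640936611716
D [456.99683228 -91.63076138] fixedring dir -20.1 free 3.7 mid -8.2 59.73336190030386
px [  8.3 111.2] n 339 z -446.0 med [ -314. -1860.] rect [  358. -1139.] [182.  78.] 39
px [357.9 223. ] n 15 z 25.0 med [632. 103.] rect [631. 103.] [11. 15.] 9
at [247.  601.3 231.3] yaw 157.7 w 85.8 F [-0.1 -0.2 -0. ] t 0.9 | shift [-9.15 -7.1   2.71] turn_z 12.94 tilt [ 0. -0.  0.]
```

View pics/scene1b.png

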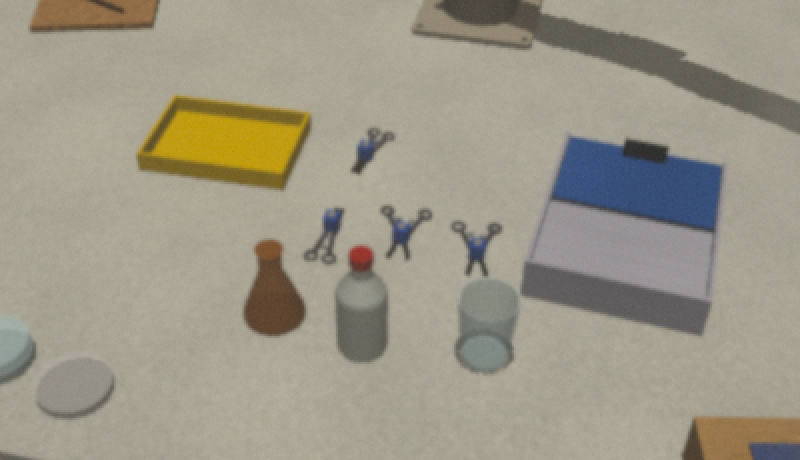

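```bash
python3 -m crank '[[[-0.95,-0.7,0.2,0,0,0],[-0.95,-0.7,0.2,0,0,0],[-0.95,-0.7,0.2,0,0,0],[-0.95,-0.7,0.2,0,0,0],[-0.95,-0.7,0.2,0,0,0],[-0.95,-0.7,0.2,0,0,0],[-0.95,-0.7,0.2,0,0,0],[-0.95,-0.7,0.2,0,0,0],[-0.95,-0.7,0.2,0,0,0],[-0.95,-0.7,0.2,0,0,0]]]' -1
python3 -m crank '[[[0,0,0,0,0,1],[0,0,0,0,0,1],[0,0,0,0,0,1],[0,0,0,0,0,1],[0,0,0,0,0,1],[0,0,0,0,0,1],[0,0,0,0,0,1],[0,0,0,0,0,1],[0,0,0,0,0,1],[0,0,0,0,0,1],[0,0,0,0,0,1],[0,0,0,0,0,1]]]'
python3 -c "
from h import *
go(432,296,60,85.5)"
```

```text
clock: 1.78
eef_pos: [432.8, 300.9, 167.9]
tool_rot: [3.128, -0.005, 2.772]
force: [0.9, 1.2, 0.7]
width: 85.2
clock: 2.78
eef_pos: [442.7, 286.4, 168.6]
tool_rot: [3.138, -0.012, 1.431]
force: [0.3, -1.1, 0.1]
width: 85.4
at [442.7 286.4 168.6] yaw 82.0 w 85.4 F [ 0.3 -1.1  0.1] t 2.8 | shift [ 0.23 -0.41  3.62] turn_z -0.58 tilt [ 0.04 -0.11 -0.  ]
```

```bash
python3 -m crank '[[[0.23,-0.41,0.6,0,-0.1,-0.6],[0,0,0.7,0,0,0],[0,0,0.7,0,0,0],[0,0,0.7,0,0,0],[0,0,0.5,0,0,0],[0,0,0.4,0,0,0],[0,0,0,0,0,0]]]' -1
python3 -c "
from h import *
go(432,296,60,85.5)"
```

```text
clock: 3.37
eef_pos: [434.8, 299.5, 58.7]
tool_rot: [3.13, -0.007, 1.494]
force: [0.2, -0.3, 0.4]
width: 85.6
at [434.8 299.5  58.7] yaw 85.6 w 85.6 F [ 0.2 -0.3  0.4] t 3.4 | shift [-0.12 -0.08 -0.04] turn_z 0.02 tilt [ 0.11 -0.06 -0.  ]
```

```bash
python3 -m crank '[[[0,0,0,0,0,0],[0,0,0,0,0,0],[0,0,0,0,0,0],[0,0,0,0,0,0],[0,0,0,0,0,0],[0,0,0,0,0,0],[0,0,0,0,0,0],[0,0,0,0,0,0]]]' 1
python3 -m crank '[[[0,0.4,0,0,0,0],[0,0.5,0,0,0,0],[0,0.5,0,0,0,0],[0,0.5,0,0,0,0],[0,0.5,0,0,0,0],[0,0.5,0,0,0,0],[0,0.5,0,0,0,0],[0,0.4,0,0,0,0],[0,0.3,0,0,0,0],[0,0.2,0,0,0,0],[0,0.1,0,0,0,0],[0,0,0,0,0,0]]]'
python3 -c "
from h import *
go(432+129.6,296-10,60,85.5)"
```

```text
clock: 4.03
eef_pos: [435.9, 300.7, 61.9]
tool_rot: [3.128, -0.01, 1.494]
force: [0.5, 0.4, -4.1]
width: 10.7
clock: 5.03
eef_pos: [560.1, 290.7, 61.9]
tool_rot: [-3.133, -0.007, 1.494]
force: [-0.0, -0.4, 0.5]
width: 10.8
at [560.1 290.7  61.9] yaw 85.6 w 10.8 F [-0.  -0.4  0.5] t 5.0 | shift [-0.15  0.06  0.06] turn_z 0.02 tilt [-0.08 -0.06  0.  ]
```

```bash
python3 -m crank '[[[0,0.2,0,0,0,0],[0,0.15,0,0,0,0],[0,0,0,0,0,0]]]'
python3 -m crank '[[[0,0,0,0,0,0],[0,0,0,0,0,0],[0,0,0,0,0,0],[0,0,-0.6,0,0,0],[0,0,-0.9,0,0,0],[0,0,-0.9,0,0,0]]]' -0.3
python3 - <<'E'
from h import *
p=snap('top');blocks(p);go(618,-2.5,110,-9)
c=cv2.cvtColor(p['color'],cv2.COLOR_RGB2HSV);h=c[...,0]
print('cover',mrect(p,(h>95)&(h<130)&(c[...,1]>110)&(c[...,2]>60),55.5))
E
```

```text
clock: 5.28
eef_pos: [560.1, 290.6, 62.0]
tool_rot: [-3.113, -0.004, 1.497]
force: [2.9, -0.2, -5.6]
width: 10.7
clock: 5.78
eef_pos: [557.2, 288.9, 129.6]
tool_rot: [-3.102, 0.003, 1.5]
force: [-0.2, 0.6, -0.4]
width: 55.5
px [275.5 201.4] n 43 z 27.0 med [622.  99.] rect [625.  99.] [19. 19.] 2
px [318.4 205.8] n 36 z 26.0 med [616.  -2.] rect [616.  -2.] [19. 16.] 2
px [359.2 207.4] n 40 z 27.0 med [614. -97.] rect [616. -98.] [19. 16.] 1
px [355.5 276.1] n 44 z 26.0 med [458. -89.] rect [457. -91.] [19. 19.] 80
at [560.8 290.1 135.3] yaw 85.9 w 55.5 F [0.9 0.9 3. ] t 5.8 | shift [-9.59  2.62  0.75] turn_z -14.18 tilt [-0.31 -0.01  0.  ]
cover ((608.9849853515625, 284.5643310546875), (210.76881408691406, 137.56971740722656), 85.58198547363281)
```

```bash
python3 -m crank '[[[-0.78,0.32,0,0,0,0],[-0.78,0.32,0,0,0,0],[-0.78,0.32,0,0,0,0],[-0.78,0.32,0,0,0,0],[-0.78,0.32,0,0,0,0],[-0.78,0.32,0,0,0,0],[-0.78,0.32,0,0,0,0],[-0.78,0.32,0,0,0,0],[0,0,0,0,0,-1],[0,0,0,0,0,-1],[0,0,0,0,0,-1],[0,0,0,0,0,-1]]]' -0.3
python3 -m crank '[[[0,0,0,0,0,-1],[0,0,0,0,0,-1],[0,0,0,0,0,-1],[0,0,0,0,0,-1],[0,0,0,0,0,-1],[0,0,0,0,0,-1],[0,0,0,0,0,-1],[0,0,0,0,0,-1],[0,0,0,0,0,-1],[0,0,0,0,0,-1],[0,0,0,0,0,-0.7],[0,0,0,0,0,-0.7]]]'
python3 -c "
from h import *
go(624,99,12,178);st()"
```

```text
clock: 6.83
eef_pos: [631.7, 91.0, 135.2]
tool_rot: [-3.125, -0.013, 1.94]
force: [-0.3, -0.1, -0.2]
width: 55.8
clock: 7.83
eef_pos: [632.8, 88.5, 134.2]
tool_rot: [3.137, -0.016, -3.087]
force: [0.2, -0.7, -0.0]
width: 55.3
at [632.8  88.5 134.2] yaw -176.9 w 55.3 F [ 0.2 -0.7 -0. ] t 7.8 | shift [0.21 0.35 4.08] turn_z 0.85 tilt [ 0.05 -0.16 -0.  ]
{'clock': 7.833, 'eef_pos': [632.84, 88.474, 134.209], 'tool_rot': [3.137, -0.016, -3.087], 'force': [0.201, -0.664, -0.014], 'width': 55.291, 'qpos': [-0.084, 0.733, -0.16, 1.619, 0.137, 0.816, 1.326]}
```

```bash
python3 -m crank '[[[0.2,0.35,0.5,0,-0.16,0.85],[0,0,0.9,0,0,0],[0,0,0.9,0,0,0],[0,0,0.9,0,0,0],[0,0,0.4,0,0,0],[0,0,0.2,0,0,0],[0,0,0,0,0,0],[0,0,0,0,0,0]]]' -0.3
python3 -c "
from h import *
go(624,99,12,178)
p=snap('top');blocks(p);crop(p,'g1.png',230,350,150,250,5)"
```

```text
clock: 8.5
eef_pos: [630.5, 98.8, 18.6]
tool_rot: [3.136, 0.01, 3.105]
force: [0.3, -0.1, 0.1]
width: 55.8
at [630.5  98.8  18.6] yaw 177.9 w 55.8 F [ 0.3 -0.1  0.1] t 8.5 | shift [ 0.22 -0.    0.22] turn_z -0.02 tilt [ 0.06  0.09 -0.  ]
px [318.3 205.9] n 36 z 27.0 med [615.  -1.] rect [616.  -2.] [19. 16.] 2
px [359.1 207.5] n 41 z 26.0 med [614. -97.] rect [616. -97.] [19. 19.] 1
px [355.5 276.1] n 44 z 26.0 med [458. -88.] rect [457. -91.] [19. 19.] 80
```

View pics/g1.png

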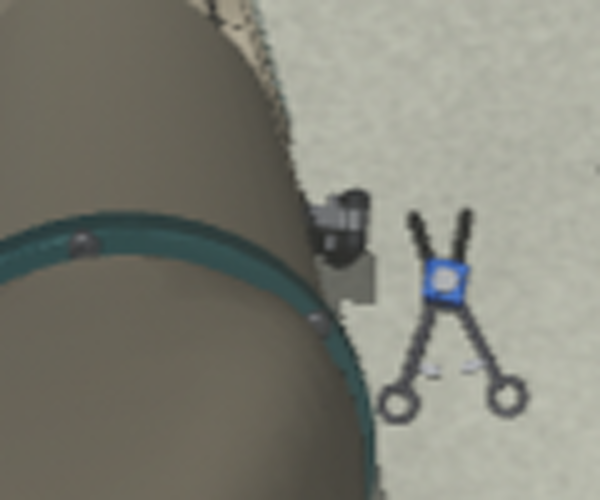

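```bash
python3 -m crank '[[[0.22,0,0.2,0,0.09,0],[0,0,0,0,0,0],[0,0,0,0,0,0]]]' -0.3
python3 -m crank '[[[0,0,0,0,0,0],[0,0,0,0,0,0],[0,0,0,0,0,0],[0,0,0,0,0,0],[0,0,0,0,0,0],[0,0,0,0,0,0]]]' 1
python3 -m crank '[[[0,0,-0.3,0,0,0],[0,0,-0.9,0,0,0],[0,0,-0.9,0,0,0],[0,0,-0.9,0,0,0]]]'
python3 -c "
from h import *
go(624,99,12,178)
a=np.radians(-4.5);print('A->',481.6+14*np.cos(a)-55*np.sin(a),294.7+14*np.sin(a)+55*np.cos(a))
print('B->',481.6+14*np.cos(a)+40*np.sin(a),294.7+14*np.sin(a)-40*np.cos(a))"
```

```text
clock: 8.8
eef_pos: [626.0, 99.3, 15.7]
tool_rot: [3.134, 0.005, 3.105]
force: [0.1, -0.4, -0.1]
width: 55.5
clock: 9.3
eef_pos: [627.4, 99.5, 17.9]
tool_rot: [3.133, 0.009, 3.105]
force: [0.3, -0.3, -1.3]
width: 17.7
clock: 9.63
eef_pos: [621.1, 97.8, 104.7]
tool_rot: [3.137, -0.006, 3.105]
force: [0.2, 0.2, -0.4]
width: 18.0
at [621.1  97.8 104.7] yaw 177.9 w 18.0 F [ 0.2  0.2 -0.4] t 9.6 | shift [-0.12  0.03  3.09] turn_z -0.02 tilt [ 0.04 -0.06 -0.  ]
A-> 499.8720929372953 348.4320260151322
B-> 492.41847884315 253.72487931048502
```

```bash
python3 -m crank '[[[0,0.3,-0.7,0,0,0],[0.43,0.8,-0.3,0,0,0],[0.43,0.8,0,0,0,0],[0.43,0.8,0,0,0,0],[0.43,0.8,0,0,0,0],[0.43,0.8,0,0,0,0],[0.43,0.8,0,0,0,0],[0.43,0.8,0,0,0,0],[0.43,0.8,0,0,0,0],[0.43,0.8,0,0,0,0],[0.43,0.7,0,0,0,0.4],[0,0,0,0,0,0]]]'
python3 -c "
from h import *
go(500,348,24,175.5)"
```

```text
clock: 10.63
eef_pos: [503.4, 357.5, 152.1]
tool_rot: [3.13, 0.012, 3.052]
force: [0.1, 1.6, -0.3]
width: 17.8
at [503.4 357.5 152.1] yaw 174.9 w 17.8 F [ 0.1  1.6 -0.3] t 10.6 | shift [ 0.14 -0.37  4.26] turn_z -0.1 tilt [ 0.11  0.12 -0.  ]
```

```bash
python3 -m crank '[[[0.14,-0.37,0.5,0.1,0.1,-0.1],[0,0,0.8,0,0,0],[0,0,0.8,0,0,0],[0,0,0.8,0,0,0],[0,0,0.6,0,0,0],[0,0,0.3,0,0,0],[0,0,0.2,0,0,0],[0,0,0.15,0,0,0],[0,0,0,0,0,0],[0,0,0,0,0,0]]]'
python3 -c "
from h import *
go(500,348,23,175.5)
p=snap('scene');blocks(p);crop(p,'s2.png',350,520,130,270,4)"
```

```text
clock: 11.47
eef_pos: [498.5, 338.6, 23.5]
tool_rot: [-3.137, 0.001, 3.066]
force: [1.0, -0.9, -1.3]
width: 18.0
at [498.5 338.6  23.5] yaw 175.7 w 18.0 F [ 1.  -0.9 -1.3] t 11.5 | shift [-0.03  0.32  0.02] turn_z 0.03 tilt [-0.04  0.01  0.  ]
px [  8.2 111.1] n 339 z -446.0 med [ -312. -1865.] rect [  357. -1142.] [176.  75.] 39
```

View pics/s2.png

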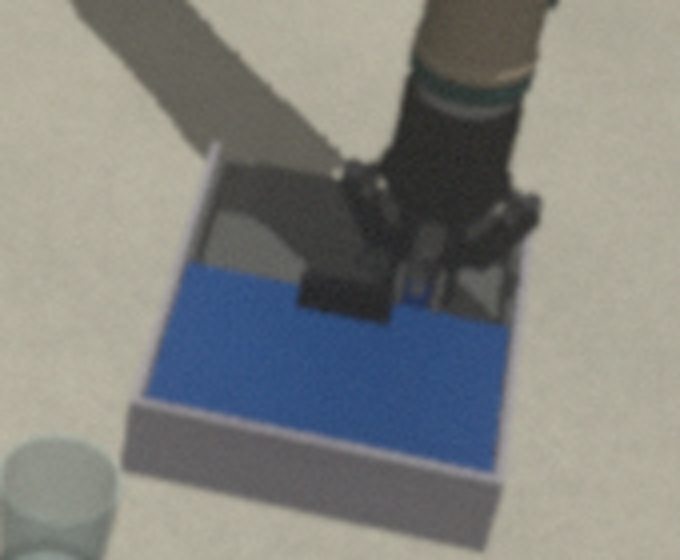

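```bash
python3 -m crank '[[[0,0,0,0,0,0],[0,0,0,0,0,0],[0,0,0,0,0,0],[0,0,-0.5,0,0,0],[0,0,-0.9,0,0,0],[0,0,-0.9,0,0,0],[0,0,-0.9,0,0,0],[0,0,-0.8,0,0,0]]]' 0.0
python3 -m crank '[[[-0.5,-0.8,0,0,0,0],[-0.5,-0.8,0,0,0,0],[-0.5,-0.8,0,0,0,0],[-0.5,-0.8,0,0,0,0],[-0.5,-0.8,0,0,0,0],[-0.5,-0.8,0,0,0,0],[-0.5,-0.8,0,0,0,0],[-0.2,-0.8,0,0,0,0],[0,-0.8,0,0,0,0]]]' -0.3
python3 - <<'E'
from h import *
p=snap('top');blocks(p);go(616,-2.5,16,171);crop(p,'t4.png',140,400,150,300,3)
E
```

```text
clock: 12.18
eef_pos: [496.3, 336.2, 143.8]
tool_rot: [-3.131, -0.006, 3.066]
force: [0.5, -0.1, 0.1]
width: 42.8
clock: 12.93
eef_pos: [599.9, 117.2, 154.7]
tool_rot: [3.136, 0.011, 3.082]
force: [-0.3, 0.1, -0.9]
width: 55.7
px [318.4 205.8] n 36 z 27.0 med [616.  -2.] rect [616.  -2.] [19. 16.] 2
px [359.1 207.5] n 41 z 26.0 med [614. -97.] rect [616. -97.] [19. 19.] 1
px [355.6 276.1] n 43 z 27.0 med [458. -90.] rect [457. -91.] [19. 19.] 80
at [599.3 109.1 154.4] yaw 176.2 w 55.7 F [-0.4 -5.3  0.2] t 13.0 | shift [-0.76 -3.67  4.62] turn_z 0.87 tilt [-0.    0.09 -0.  ]
```

View pics/t4.png

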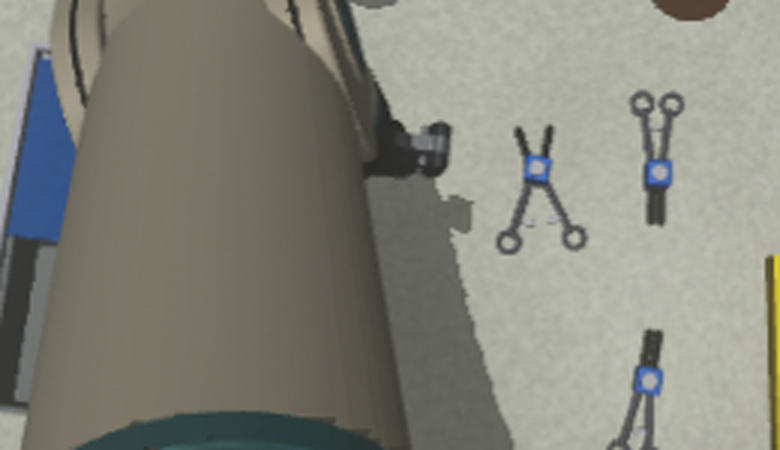

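```bash
python3 -m crank '[[[-0.2,-0.9,0.2,0,0,0.45],[-0.2,-0.9,0.5,0,0,0.4],[-0.2,-0.9,0.5,0,0,0],[-0.15,-0.9,0.5,0,0,0],[0,0,0.7,0,0,0],[0,0,0,0,0,0],[0,0,0,0,0,0]]]' -0.3
python3 -c "
from h import *
go(616,-2.5,16,171)"
```

```text
clock: 13.57
eef_pos: [611.3, -9.4, 82.7]
tool_rot: [3.141, 0.016, 2.976]
force: [0.7, 0.4, 1.3]
width: 55.5
at [611.3  -9.4  82.7] yaw 170.5 w 55.5 F [0.7 0.4 1.3] t 13.6 | shift [-0.08  0.25  2.23] turn_z -0.08 tilt [ 0.    0.15 -0.  ]
```

```bash
python3 -m crank '[[[-0.1,0.25,0.4,0,0.15,-0.1],[0,0,0.7,0,0,0],[0,0,0.6,0,0,0],[0,0,0.3,0,0,0],[0,0,0.2,0,0,0],[0,0,0,0,0,0]]]' -0.3
python3 -c "
from h import *
go(616,-2.5,15,171)"
```

```text
clock: 14.07
eef_pos: [620.6, 5.4, 21.8]
tool_rot: [3.136, 0.009, 2.995]
force: [0.1, -0.6, -0.3]
width: 55.4
at [620.6   5.4  21.8] yaw 171.6 w 55.4 F [ 0.1 -0.6 -0.3] t 14.1 | shift [ 0.12 -0.28  0.23] turn_z 0.1 tilt [ 0.06  0.09 -0.  ]
```

```bash
python3 -m crank '[[[0.12,-0.25,0.1,0,0.09,0.1],[0,0,0,0,0,0],[0,0,0.1,0,0,0],[0,0,0,0,0,0]]]' -0.3
python3 -c "
from h import *
go(616,-2.5,15,171)"
```

```text
clock: 14.4
eef_pos: [617.3, -1.1, 18.6]
tool_rot: [3.135, 0.003, 2.985]
force: [-0.1, -0.3, -0.1]
width: 55.2
at [617.3  -1.1  18.6] yaw 171.0 w 55.2 F [-0.1 -0.3 -0.1] t 14.4 | shift [ 0.04 -0.05  0.12] turn_z 0.0 tilt [0.06 0.02 0.  ]
```

```bash
python3 -m crank '[[[0,0,0.1,0,0,0],[0,0,0,0,0,0],[0,0,0,0,0,0],[0,0,0,0,0,0],[0,0,0,0,0,0],[0,0,0,0,0,0],[0,0,-0.3,0,0,0],[0,0,-0.9,0,0,0],[0,0,-0.9,0,0,0],[0,0,-0.9,0,0,0],[0,0,-0.9,0,0,0],[0,0,0,0,0,0]]]' 1
python3 -m crank '[[[0.54,0.7,0,0,0,0],[0.54,0.77,0,0,0,0],[0.54,0.77,0,0,0,0],[0.54,0.77,0,0,0,0],[0.54,0.77,0,0,0,0],[0.54,0.77,0,0,0,0],[0.54,0.77,0,0,0,0],[0.54,0.77,0,0,0,0],[0.54,0.77,0,0,0,-0.4],[0.54,0.77,0,0,0,-0.4],[0,0,0,0,0,0],[0,0,0,0,0,0]]]'
python3 -c "
from h import *
go(492.4,253.7,24,175.5);
p=snap('top','t5.png');blocks(p);q=snap('scene','s5.png')"
```

```text
clock: 15.4
eef_pos: [615.5, -1.9, 138.2]
tool_rot: [3.135, -0.001, 2.985]
force: [1.3, 0.2, -0.0]
width: 17.8
clock: 16.4
eef_pos: [486.6, 257.4, 143.2]
tool_rot: [3.136, 0.008, 3.067]
force: [1.1, -0.8, -1.5]
width: 17.8
at [486.6 257.4 143.2] yaw 175.7 w 17.8 F [ 1.1 -0.8 -1.5] t 16.4 | shift [-0.17 -0.13  3.98] turn_z 0.04 tilt [ 0.06  0.08 -0.  ]
px [359.2 207.4] n 40 z 27.0 med [614. -97.] rect [616. -98.] [19. 16.] 1
px [355.5 276.1] n 44 z 26.0 med [458. -88.] rect [457. -91.] [19. 19.] 80
```

```bash
python3 -m crank '[[[-0.17,-0.1,0.5,0,0.08,0],[0,0,0.8,0,0,0],[0,0,0.8,0,0,0],[0,0,0.7,0,0,0],[0,0,0.5,0,0,0],[0,0,0.2,0,0,0],[0,0,0,0,0,0],[0,0,0,0,0,0]]]'
python3 -c "
from h import *
go(492.4,253.7,23,175.5)"
```

```text
clock: 17.17
eef_pos: [500.4, 243.2, 36.0]
tool_rot: [3.138, 0.006, 3.047]
force: [0.3, 0.2, 0.2]
width: 17.8
at [500.4 243.2  36. ] yaw 174.6 w 17.8 F [0.3 0.2 0.2] t 17.2 | shift [0.3  0.32 0.43] turn_z -0.16 tilt [0.03 0.06 0.  ]
```

```bash
python3 -m crank '[[[0.3,0.3,0.1,0,0.05,-0.1],[0,0,0.15,0,0,0],[0,0,0.1,0,0,0],[0,0,0.05,0,0,0],[0,0,0,0,0,0]]]'
python3 -c "
from h import *
go(492.4,253.7,23,175.5)"
```

```text
clock: 17.58
eef_pos: [494.0, 254.9, 26.4]
tool_rot: [3.135, 0.006, 3.057]
force: [0.2, -0.5, -0.9]
width: 18.1
at [494.  254.9  26.4] yaw 175.2 w 18.1 F [ 0.2 -0.5 -0.9] t 17.6 | shift [ 0.05 -0.05  0.11] turn_z -0.06 tilt [0.06 0.06 0.  ]
```

```bash
python3 -m crank '[[[0,0,0.1,0,0,0],[0,0,0,0,0,0]]]'
python3 -m crank '[[[0,0,0,0,0,0],[0,0,0,0,0,0],[0,0,0,0,0,0],[0,0,-0.5,0,0,0],[0,0,-0.9,0,0,0],[0,0,-0.9,0,0,0],[0,0,-0.9,0,0,0],[0,0,-0.8,0,0,0]]]' 0.0
python3 -m crank '[[[0,-0.9,0,0,0,0],[0,-0.95,0,0,0,0],[0,-0.95,0,0,0,0],[0,-0.95,0,0,0,0],[0,-0.95,0,0,0,0],[0,-0.95,0,0,0,0],[0,-0.95,0,0,0,0],[0,-0.95,0,0,0,0],[0,-0.95,0,0,0,0],[0,-0.95,0,0,0,0],[0,-0.95,0,0,0,0.5],[0,-0.9,0,0,0,0]]]' -0.3
python3 - <<'E'
from h import *
p=snap('top');blocks(p);go(457,-91,16,172);crop(p,'t6.png',150,400,150,310,3)
E
```

```text
clock: 17.75
eef_pos: [494.3, 255.3, 23.7]
tool_rot: [3.134, 0.007, 3.058]
force: [0.5, 0.2, -0.1]
width: 18.0
clock: 18.42
eef_pos: [490.1, 252.1, 142.8]
tool_rot: [3.142, -0.003, 3.057]
force: [0.9, 0.9, 0.3]
width: 42.7
clock: 19.42
eef_pos: [466.9, -89.1, 148.8]
tool_rot: [3.126, 0.017, 3.016]
force: [1.0, 0.1, 0.0]
width: 55.3
px [359.1 207.5] n 41 z 27.0 med [614. -97.] rect [616. -97.] [19. 19.] 1
px [169.7 252.7] n 57 z 31.0 med [496. 335.] rect [496. 338.] [18. 26.] 2
px [204.8 255.4] n 54 z 31.0 med [495. 254.] rect [494. 256.] [20. 20.] 82
at [465.4 -96.  148.6] yaw 172.5 w 55.2 F [-0.2 -5.9 -0.2] t 19.5 | shift [0.37 0.08 4.42] turn_z 0.08 tilt [ 0.11  0.15 -0.  ]
```

View pics/t6.png

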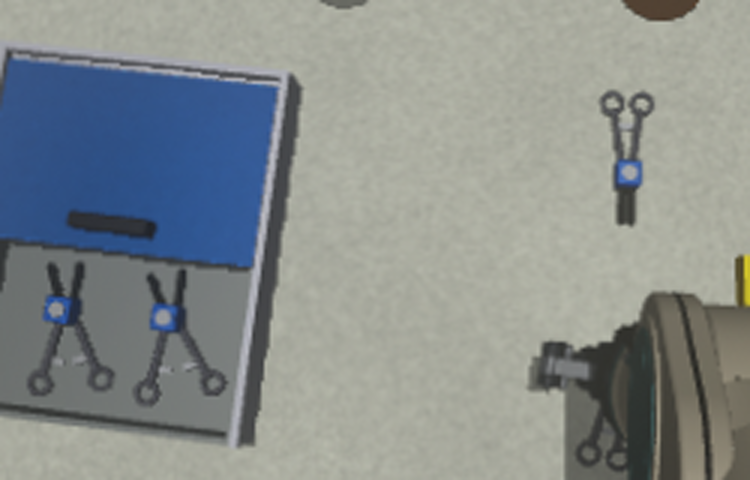

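```bash
python3 -m crank '[[[0.37,0.08,0.3,0.1,0.15,0.1],[0,0,0.8,0,0,0],[0,0,0.8,0,0,0],[0,0,0.8,0,0,0],[0,0,0.7,0,0,0],[0,0,0.4,0,0,0],[0,0,0,0,0,0],[0,0,0,0,0,0]]]' -0.3
python3 -c "
from h import *
go(457,-91,15,172)"
```

```text
clock: 20.13
eef_pos: [457.3, -98.6, 32.7]
tool_rot: [-3.139, 0.008, 2.987]
force: [-0.2, -1.0, 0.3]
width: 55.7
at [457.3 -98.6  32.7] yaw 171.1 w 55.7 F [-0.2 -1.   0.3] t 20.1 | shift [0.05 0.25 0.59] turn_z -0.15 tilt [-0.02  0.08 -0.  ]
```

```bash
python3 -m crank '[[[0.05,0.25,0.2,0,0.08,-0.15],[0,0,0.2,0,0,0],[0,0,0.15,0,0,0],[0,0,0,0,0,0]]]' -0.3
python3 -c "
from h import *
go(457,-91,15,172)"
```

```text
clock: 20.47
eef_pos: [459.8, -89.1, 18.2]
tool_rot: [-3.139, 0.005, 3.006]
force: [0.2, -0.1, 0.3]
width: 55.6
at [459.8 -89.1  18.2] yaw 172.2 w 55.6 F [ 0.2 -0.1  0.3] t 20.5 | shift [ 0.09 -0.07  0.11] turn_z 0.04 tilt [-0.02  0.05 -0.  ]
```

```bash
python3 -m crank '[[[0.08,-0.06,0.1,0,0,0],[0,0,0,0,0,0],[0,0,0,0,0,0],[0,0,0,0,0,0],[0,0,0,0,0,0],[0,0,0,0,0,0],[0,0,-0.3,0,0,0],[0,0,-0.8,0,0,0],[0,0,-0.8,0,0,0],[0,0,-0.8,0,0,0],[0,0,0,0,0,0]]]' 1
python3 -m crank '[[[-0.33,-0.8,0,0,0,0],[-0.33,-0.8,0,0,0,0],[-0.33,-0.8,0,0,0,0],[-0.33,-0.8,0,0,0,0],[-0.33,-0.8,0,0,0,0],[-0.33,-0.8,0,0,0,0],[0,0,0,0,0,-0.8],[0,0,0,0,0,-0.7],[0,0,0,0,0,0]]]'
python3 -c "
from h import *
go(495.5,-247,23,181.3)"
```

```text
clock: 21.38
eef_pos: [458.2, -87.6, 103.6]
tool_rot: [-3.139, 0.007, 3.013]
force: [0.2, 0.4, -0.6]
width: 18.0
clock: 22.13
eef_pos: [499.9, -245.1, 108.2]
tool_rot: [-3.137, 0.009, -3.104]
force: [-0.1, 0.1, -0.4]
width: 17.8
at [ 499.9 -245.1  108.2] yaw -177.8 w 17.8 F [-0.1  0.1 -0.4] t 22.1 | shift [ 0.18 -0.05  2.84] turn_z 0.15 tilt [-0.04  0.09 -0.  ]
```

```bash
python3 -m crank '[[[0.18,0,0.5,0,0.09,0.15],[0,0,0.7,0,0,0],[0,0,0.6,0,0,0],[0,0,0.4,0,0,0],[0,0,0.2,0,0,0],[0,0,0.1,0,0,0],[0,0,0.1,0,0,0],[0,0,0,0,0,0]]]'
python3 -c "
from h import *
go(495.5,-247,23,181.3)"
```

```text
clock: 22.8
eef_pos: [493.9, -243.8, 28.6]
tool_rot: [-3.138, -0.001, -3.131]
force: [0.2, -0.7, -1.1]
width: 18.1
at [ 493.9 -243.8   28.6] yaw -179.4 w 18.1 F [ 0.2 -0.7 -1.1] t 22.8 | shift [-0.05 -0.11  0.19] turn_z -0.12 tilt [-0.03 -0.01  0.  ]
```

```bash
python3 -m crank '[[[0,0,0.15,0,0,0],[0,0,0.05,0,0,0],[0,0,0,0,0,0]]]'
python3 -m crank '[[[0,0,0,0,0,0],[0,0,0,0,0,0],[0,0,0,0,0,0],[0,0,-0.5,0,0,0],[0,0,-0.9,0,0,0],[0,0,-0.9,0,0,0],[0,0,-0.9,0,0,0]]]' 0.0
python3 -m crank '[[[-0.68,0.82,0,0,0,0],[-0.68,0.82,0,0,0,0],[-0.68,0.82,0,0,0,0],[-0.68,0.82,0,0,0,0],[-0.68,0.82,0,0,0,0],[-0.68,0.82,0,0,0,0],[0,0,0,0,0,0]]]' -0.3
python3 - <<'E'
from h import *
p=snap('top');blocks(p);go(615,-97,16,179.5)
p=snap('scene');blocks(p)
E
```

```text
clock: 23.05
eef_pos: [495.2, -243.9, 23.6]
tool_rot: [-3.137, 0.002, -3.132]
force: [-0.1, 0.0, -0.3]
width: 17.9
clock: 23.63
eef_pos: [491.7, -242.3, 118.8]
tool_rot: [-3.141, -0.007, -3.131]
force: [0.9, -0.6, 0.1]
width: 42.7
clock: 24.22
eef_pos: [621.0, -94.9, 127.0]
tool_rot: [-3.135, 0.007, 3.138]
force: [0.2, 0.5, 0.4]
width: 55.6
px [358.3 208.1] n 22 z 27.0 med [611. -94.] rect [615. -97.] [16. 14.] 2
px [169.5 252.7] n 54 z 32.0 med [496. 335.] rect [496. 338.] [18. 26.] 2
px [204.8 255.5] n 52 z 31.0 med [493. 253.] rect [494. 256.] [20. 20.] 81
at [618.9 -98.  126.6] yaw 179.7 w 55.5 F [0.2 0.1 0. ] t 24.3 | shift [0.14 0.07 3.69] turn_z 0.03 tilt [-0.09  0.04 -0.  ]
px [  8.2 111.2] n 330 z -445.0 med [ -311. -1861.] rect [  357. -1142.] [176.  75.] 39
```

C's block still reads (615,-97), undisturbed.

```bash
python3 -m crank '[[[0.14,0.07,0.3,-0.1,0.05,0],[0,0,0.8,0,0,0],[0,0,0.8,0,0,0],[0,0,0.7,0,0,0],[0,0,0.4,0,0,0],[0,0,0.2,0,0,0],[0,0,0,0,0,0],[0,0,0,0,0,0]]]' -0.3
python3 -c "
from h import *
go(615.5,-97,15,179.5)"
```

```text
clock: 24.98
eef_pos: [604.8, -110.9, 24.6]
tool_rot: [-3.136, -0.011, 3.12]
force: [-0.5, -0.2, 0.2]
width: 55.4
at [ 604.8 -110.9   24.6] yaw 178.8 w 55.4 F [-0.5 -0.2  0.2] t 25.0 | shift [-0.35  0.47  0.31] turn_z -0.12 tilt [-0.05 -0.1   0.  ]
```

```bash
python3 -m crank '[[[-0.35,0.47,0,0,-0.1,-0.1],[0,0,0,0,0,0],[0,0,0.1,0,0,0],[0,0,0.1,0,0,0],[0,0,0,0,0,0]]]' -0.3
python3 -c "
from h import *
go(615.5,-97,15,179.5)"
```

```text
clock: 25.4
eef_pos: [619.2, -96.3, 22.0]
tool_rot: [-3.136, 0.007, 3.131]
force: [0.6, -0.2, 0.1]
width: 55.6
at [619.2 -96.3  22. ] yaw 179.4 w 55.6 F [ 0.6 -0.2  0.1] t 25.4 | shift [ 0.13 -0.02  0.23] turn_z -0.02 tilt [-0.05  0.07 -0.  ]
```

```bash
python3 -m crank '[[[0.12,0,0.2,0,0.05,0],[0,0,0.02,0,0,0],[0,0,0,0,0,0]]]' -0.3
python3 -m crank '[[[0,0,0,0,0,0],[0,0,0,0,0,0],[0,0,0,0,0,0],[0,0,0,0,0,0],[0,0,0,0,0,0],[0,0,0,0,0,0],[0,0,-0.3,0,0,0],[0,0,-0.8,0,0,0],[0,0,-0.8,0,0,0],[0,0,-0.8,0,0,0],[0,0,0,0,0,0]]]' 1
python3 -m crank '[[[0.49,-0.78,0,0,0,0],[0.49,-0.78,0,0,0,0],[0.49,-0.78,0,0,0,0],[0.49,-0.78,0,0,0,0],[0.49,-0.78,0,0,0,0],[0.49,-0.78,0,0,0,0],[0.49,-0.78,0,0,0,0],[0.49,-0.78,0,0,0,0],[0.49,-0.78,0,0,0,0],[0.49,-0.78,0,0,0,0],[0,0,0,0,0,-0.2],[0,0,0,0,0,0]]]'
python3 -c "
from h import *
go(468.5,-334,23,181.3)"
```

```text
clock: 25.65
eef_pos: [615.5, -96.5, 15.2]
tool_rot: [-3.136, 0.002, 3.131]
force: [-0.5, 0.9, 0.1]
width: 55.4
clock: 26.57
eef_pos: [613.4, -96.2, 99.0]
tool_rot: [-3.136, -0.004, 3.131]
force: [1.6, -0.8, 0.1]
width: 18.2
clock: 27.57
eef_pos: [459.2, -336.9, 102.8]
tool_rot: [-3.137, 0.003, -3.126]
force: [-0.1, 0.4, -0.6]
width: 17.9
at [ 459.2 -336.9  102.8] yaw -179.1 w 17.9 F [-0.1  0.4 -0.6] t 27.6 | shift [-0.31  0.1   2.66] turn_z -0.06 tilt [-0.04  0.03  0.  ]
```

```bash
python3 -m crank '[[[-0.31,0.1,0.4,0,0,0],[0,0,0.7,0,0,0],[0,0,0.6,0,0,0],[0,0,0.4,0,0,0],[0,0,0.2,0,0,0],[0,0,0.1,0,0,0],[0,0,0,0,0,0],[0,0,0,0,0,0]]]'
python3 -c "
from h import *
go(468.5,-334,23,181.3)"
```

```text
clock: 28.23
eef_pos: [478.0, -325.8, 25.2]
tool_rot: [-3.14, 0.009, -3.118]
force: [0.1, -0.1, -0.0]
width: 18.3
at [ 478.  -325.8   25.2] yaw -178.7 w 18.3 F [ 0.1 -0.1 -0. ] t 28.2 | shift [ 0.32 -0.27  0.07] turn_z 0.01 tilt [-0.01  0.09  0.  ]
```

```bash
python3 -m crank '[[[0.3,-0.2,0,0,0.05,0],[0,0,0.05,0,0,0],[0,0,0,0,0,0]]]'
python3 -m crank '[[[0,0,0,0,0,0],[0,0,0,0,0,0],[0,0,0,0,0,0],[0,0,-0.5,0,0,0],[0,0,-0.9,0,0,0],[0,0,-0.9,0,0,0],[0,0,-0.9,0,0,0],[0,0,-0.8,0,0,0]]]' 0.0
python3 -m crank '[[[-0.3,0.9,0,0,0,0],[-0.3,0.9,0,0,0,0],[-0.3,0.9,0,0,0,0],[-0.3,0.9,0,0,0,0],[-0.3,0.9,0,0,0,0],[-0.3,0.9,0,0,0,0],[-0.3,0.9,0,0,0,0],[-0.3,0.9,0,0,0,0],[-0.3,0.9,0,0,0,0],[-0.3,0.9,0,0,0,0],[-0.3,0.9,0,0,0,0],[-0.3,0.9,0,0,0,0]]]' -0.3
python3 - <<'E'
from h import *
p=snap('top');blocks(p);go(559,286,110,85.5);crop(p,'t7.png',140,500,90,330,2.2)
s=st()
E
```

```text
clock: 28.48
eef_pos: [470.0, -332.2, 25.1]
tool_rot: [-3.139, 0.006, -3.117]
force: [-0.4, 0.8, -0.8]
width: 17.9
clock: 29.15
eef_pos: [465.7, -331.4, 146.0]
tool_rot: [3.139, -0.002, -3.119]
force: [1.0, -1.3, -0.2]
width: 42.7
clock: 30.15
eef_pos: [575.8, -5.2, 154.3]
tool_rot: [-3.129, 0.014, -3.139]
force: [-0.4, 0.0, 0.2]
width: 55.4
px [169.5 252.7] n 54 z 31.0 med [496. 335.] rect [496. 338.] [18. 26.] 2
px [204.8 255.5] n 52 z 32.0 med [493. 253.] rect [494. 256.] [20. 20.] 81
px [460.2 272.3] n 33 z 31.0 med [ 469. -330.] rect [ 470. -334.] [16. 17.] 1
at [578.1   3.7 155. ] yaw -179.4 w 55.8 F [3.4 6.  0.7] t 30.2 | shift [0.56 9.42 1.44] turn_z -14.15 tilt [-0.05  0.18 -0.  ]
{'clock': 30.2, 'eef_pos': [578.121, 3.743, 155.046], 'tool_rot': [-3.136, 0.019, -3.131], 'force': [3.364, 5.983, 0.734], 'width': 55.832, 'qpos': [0.246, 0.651, -0.477, 1.808, 0.425, 0.766, 1.127]}
```

View pics/t7.png

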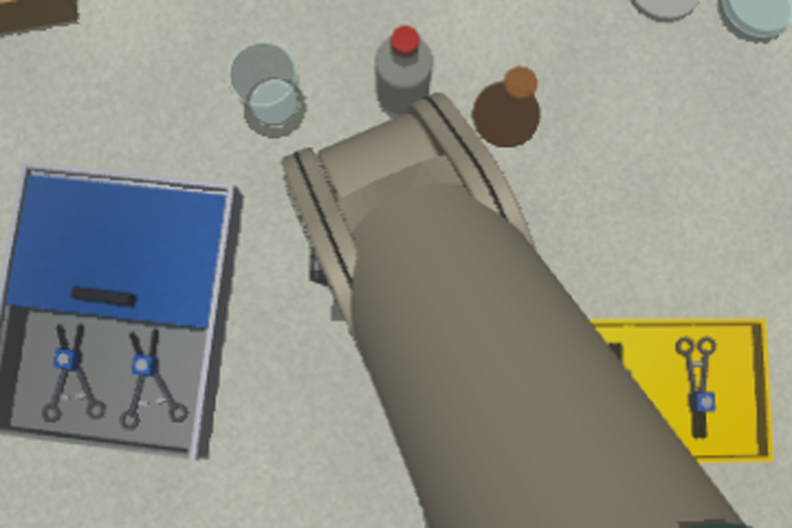

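```bash
python3 -m crank '[[[0,0.94,0,0,0,0.5],[0,0.94,0,0,0,1],[0,0.9,0,0,0,1],[0,0.9,0,0,0,1],[0,0.8,0,0,0,0],[0,0.8,0,0,0,0],[0,0.8,0,0,0,0],[0,0.8,0,0,0,0],[0,0.8,0,0,0,0],[0,0,0,0,0,1],[0,0,0,0,0,1],[0,0,0,0,0,1]]]' -0.3
python3 -m crank '[[[0,0,0,0,0,1],[0,0,0,0,0,1],[0,0,0,0,0,1],[0,0,0,0,0,1],[0,0,0,0,0,1],[0,0,0,0,0,1],[0,0,0,0,0,1],[0,0,0,0,0,1],[0,0,0,0,0,0.3],[0,0,0,0,0,0]]]'
python3 - <<'E'
from h import *
go(559,288,60,85.5)
p=snap('top');blocks(p);crop(p,'t8.png',240,500,90,330,2.2)
E
```

```text
clock: 31.2
eef_pos: [634.6, 241.3, 155.7]
tool_rot: [3.128, 0.015, 2.449]
force: [1.3, -0.2, -0.7]
width: 55.5
clock: 32.03
eef_pos: [633.0, 242.0, 156.3]
tool_rot: [3.123, -0.004, 1.534]
force: [-1.3, -0.1, 0.0]
width: 55.3
at [633.  242.  156.3] yaw 87.9 w 55.3 F [-1.3 -0.1  0. ] t 32.0 | shift [ 1.43 -2.58  3.17] turn_z 0.4 tilt [ 0.18 -0.04 -0.  ]
px [170.3 252.9] n 72 z 32.0 med [496. 335.] rect [496. 337.] [26. 20.] 83
px [205.4 255.5] n 62 z 32.0 med [494. 253.] rect [494. 254.] [23. 20.] 82
px [421.4 261.6] n 27 z 32.0 med [ 495. -240.] rect [ 494. -245.] [16. 16.] 1
px [460.  272.1] n 31 z 32.0 med [ 472. -328.] rect [ 470. -334.] [16. 17.] 1
```

View pics/t8.png

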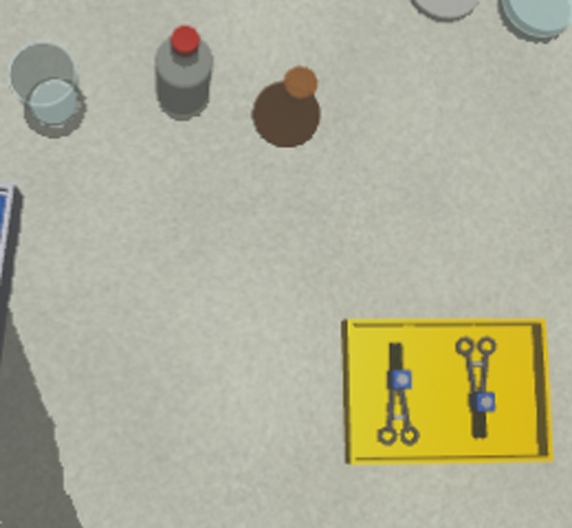

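```bash
python3 -m crank '[[[0.5,-0.86,0.3,0.18,0,0.4],[0.5,-0.86,0.3,0,0,0],[0.43,-0.86,0.3,0,0,0],[0,0,0.3,0,0,0],[0,0,0,0,0,0]]]' -0.3
python3 -c "
from h import *
go(559,288,62,85.5)"
```

```text
clock: 32.5
eef_pos: [558.2, 289.8, 119.6]
tool_rot: [3.139, -0.006, 1.495]
force: [0.9, 0.2, -0.2]
width: 55.4
at [558.2 289.8 119.6] yaw 85.6 w 55.4 F [ 0.9  0.2 -0.2] t 32.5 | shift [-0.07  0.03  1.92] turn_z 0.02 tilt [ 0.02 -0.06 -0.  ]
```

```bash
python3 -m crank '[[[0,0,0.5,0,0,0],[0,0,0.5,0,0,0],[0,0,0.4,0,0,0],[0,0,0.3,0,0,0],[0,0,0.1,0,0,0],[0,0,0,0,0,0]]]' -0.3
python3 -m crank '[[[0,0,0,0,0,0],[0,0,0,0,0,0],[0,0,0,0,0,0],[0,0,0,0,0,0],[0,0,0,0,0,0],[0,0,0,0,0,0]]]' 1
python3 -c "
from h import *
go(432,300.6,62,85.5)"
```

```text
clock: 33.0
eef_pos: [561.7, 290.1, 65.2]
tool_rot: [3.136, -0.009, 1.498]
force: [-0.6, 0.4, -0.8]
width: 55.3
clock: 33.5
eef_pos: [559.9, 289.9, 66.5]
tool_rot: [3.14, -0.009, 1.497]
force: [0.3, 0.5, -4.0]
width: 10.3
at [559.9 289.9  66.5] yaw 85.8 w 10.3 F [ 0.3  0.5 -4. ] t 33.5 | shift [ 0.04 -4.28  0.14] turn_z 0.04 tilt [ 0.02 -0.08  0.  ]
```

Width 10.3 means the fin is held; slide home.

```bash
python3 -m crank '[[[0,-0.4,0,0,0,0],[0,-0.5,0,0,0,0],[0,-0.5,0,0,0,0],[0,-0.5,0,0,0,0],[0,-0.5,0,0,0,0],[0,-0.5,0,0,0,0],[0,-0.5,0,0,0,0],[0,-0.4,0,0,0,0],[0,-0.3,0,0,0,0],[0,-0.2,0,0,0,0],[0,-0.1,0,0,0,0],[0,0,0,0,0,0]]]'
python3 -m crank '[[[0,-0.2,0,0,0,0],[0,-0.15,0,0,0,0],[0,0,0,0,0,0]]]'
python3 -c "
from h import *
go(432,300.6,62,85.5)"
```

```text
clock: 34.5
eef_pos: [439.1, 299.7, 66.5]
tool_rot: [3.113, -0.016, 1.493]
force: [0.5, 0.2, -4.2]
width: 10.0
clock: 34.75
eef_pos: [430.9, 300.3, 66.5]
tool_rot: [3.109, -0.018, 1.491]
force: [2.0, -0.4, -4.3]
width: 10.3
at [430.9 300.3  66.5] yaw 85.4 w 10.3 F [ 2.  -0.4 -4.3] t 34.8 | shift [0.01 0.03 0.15] turn_z -0.01 tilt [ 0.32 -0.17  0.  ]
```

```bash
python3 -m crank '[[[0,-0.2,0,0,0,0],[0,-0.15,0,0,0,0],[0,-0.1,0,0,0,0],[0,0,0,0,0,0]]]'
python3 -m crank '[[[0,0,0,0,0,0],[0,0,0,0,0,0],[0,0,0,0,0,0],[0,0,-0.4,0,0,0],[0,0,-0.9,0,0,0],[0,0,-0.9,0,0,0],[0,0,-0.9,0,0,0],[0,0,-0.9,0,0,0]]]' -0.3
python3 -m crank '[[[-0.9,0,0,0,0,0],[-0.9,0,0,0,0,0],[-0.9,0,0,0,0,0],[-0.9,0,0,0,0,0],[-0.9,0,0,0,0,0],[-0.9,0,0,0,0,0],[-0.9,0,0,0,0,0],[-0.9,0,0,0,0,0],[-0.9,0,0,0,0,0],[-0.9,0,0,0,0,0],[0,0,0,0,0,0],[0,0,0,0,0,0]]]'
python3 - <<'E'
from h import *
st();p=snap('top');blocks(p);c=cv2.cvtColor(p['color'],cv2.COLOR_RGB2HSV);h=c[...,0]
print('cover',mrect(p,(h>95)&(h<130)&(c[...,1]>110)&(c[...,2]>60),55.5))
crop(p,'t9.png',140,500,90,330,2.2)
E
```

```text
clock: 35.08
eef_pos: [431.1, 300.3, 66.5]
tool_rot: [3.087, -0.024, 1.485]
force: [-2.1, -0.4, 1.7]
width: 10.1
clock: 35.75
eef_pos: [418.7, 297.8, 186.0]
tool_rot: [3.098, -0.018, 1.486]
force: [0.9, 1.5, 0.6]
width: 55.9
clock: 36.75
eef_pos: [398.2, 26.7, 187.4]
tool_rot: [3.08, -0.038, 1.494]
force: [1.4, 1.2, -0.0]
width: 55.9
{'clock': 36.75, 'eef_pos': [398.217, 26.737, 187.398], 'tool_rot': [3.08, -0.038, 1.494], 'force': [1.351, 1.207, -0.045], 'width': 55.923, 'qpos': [-0.11, 0.329, -0.006, 2.279, -0.052, 0.467, -0.148]}
px [413.5 264.9] n 26 z 31.0 med [ 488. -222.] rect [ 483. -226.] [18. 16.] 1
px [460.  272.1] n 31 z 32.0 med [ 472. -330.] rect [ 470. -334.] [16. 17.] 1
cover ((480.568115234375, 294.8236083984375), (211.03897094726562, 136.5249786376953), 85.31128692626953)
```

View pics/t9.png

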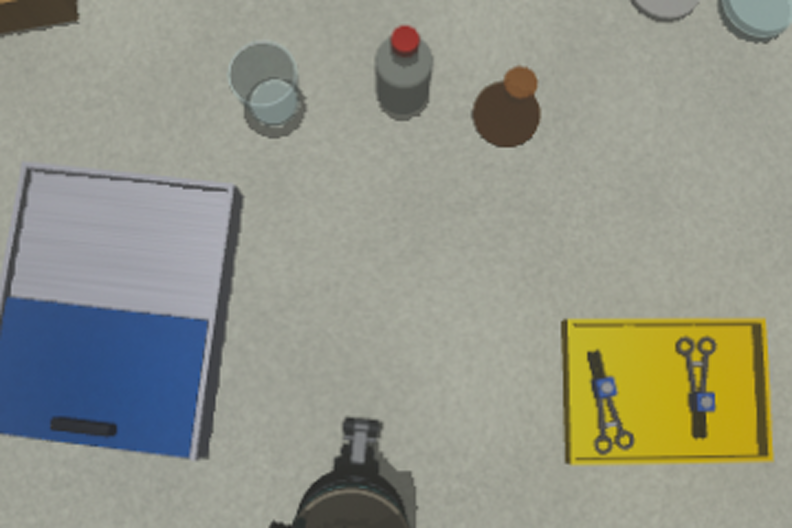

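```bash
python3 -c "
from h import *
p=snap('top');blocks(p);print(ctrl.finish_job())"
```

```text
px [413.5 264.9] n 26 z 32.0 med [ 488. -222.] rect [ 483. -226.] [18. 16.] 1
px [460.  272.1] n 31 z 31.0 med [ 471. -329.] rect [ 470. -334.] [16. 17.] 1
the job is handed in; nothing more can be done
None
```

The bench is cleared and the job is handed in, at about 37 s on the robot's clock. No verdict is reported, so what follows rests on my own last checks.

- **Clamps:** four were on the bench. The two open ones are in the grey box and the two shut ones in the yellow tray. None of them changed state in any picture I took.
- **Box:** both clamps lay flat with their jaws open in the last pictures before the cover was closed. I could not see them after that.
- **Tray:** both clamps lie flat and shut, with block tops at about 31–32 mm. One of them was knocked about 20 mm sideways while the arm was at the box. It is still well inside the tray and was at rest in two pictures, so I left it.
- **Cover:** I slid it back about 128 mm by its grip, up to the stop, and later home again until it stopped moving. It measures within about 1 mm of where it started.
- **Bystanders:** the beaker, bottle and flask look unmoved.
- **Gripper:** it is open and clear of everything. The pads touched the cover lightly, at about 4 N, whenever I closed on the grip.

No check failed. Some moves ended 10–15 mm off target, and I corrected each one before gripping; of the placements, only the first open clamp was released 10 mm off, still clear of its neighbour.

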